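# Make up a staining kit and a balance-check kit

### The job

From the things in the middle of the bench make up a staining kit in the blue tray, with the red-capped bottle standing upright in the small bay and the timer lying flat, face up, in the large bay. Make up a balance-check kit in the yellow tray, with the brass weight standing upright in the small bay and the USB stick lying flat, same side up as now, in the large bay. Leave the mint-capped vial standing where it is.

Things in the scene. Friction and masses are not known exactly. Their poses are not given: they have to be found in the camera images.
- stain_bottle: small white reagent bottle with a red screw cap, 37 mm in diameter, 82 mm tall, about 90 g; stands upright. Origin at the centre of its underside, z up. Grip it round the white body, between 5 and 45 mm above its foot (its neck and cap give no hold).
- timer: white lab timer with a grey display and three keys on its top, lying flat: 56 mm (its x) by 66 mm (its y), 18 mm high with the keys (the straight sides, by which to grip it, reach up to 16 mm), about 60 g. Origin at the centre of its underside, z up.
- weight: brass-coloured 200 g calibration weight: round body 31 mm in diameter and 32 mm high, on it a knob 16 mm in diameter, 45 mm tall in all; stands upright. Origin at the centre of its underside, z up. It can be gripped by body or knob.
- usb_stick: pale turquoise USB stick with a metal plug, lying flat: 17 mm wide (its x), 50 mm long (its y), 8 mm high, about 20 g. Origin at the centre of its underside, z up.
- vial: bystander: slim vial with a mint-green cap, 14 mm in diameter, 57 mm tall, standing free among the stock and easily knocked over. Belongs to neither kit. Origin at the centre of its underside, z up.
- blue_tray: blue kit tray, bay floors lined grey, fixed, 164 mm (its x) by 128 mm (its y). Origin: centre of its underside; z up; at yaw 0 x points away from the robot. Inner floor at z 3 mm, walls 4 mm thick, rim and divider 9 mm above the bench. Divider at x +16 mm; LARGE bay (92 x 120 mm, centre x -32, y 0), SMALL bay at the far end (60 x 120 mm, centre x +48, y 0). Either may be on the left.
- yellow_tray: yellow kit tray, bay floors lined grey, fixed, 164 mm (its x) by 128 mm (its y). Origin: centre of its underside; z up; at yaw 0 x points away from the robot. Inner floor at z 3 mm, walls 4 mm thick, rim and divider 9 mm above the bench. Divider at x +16 mm; LARGE bay (92 x 120 mm, centre x -32, y 0), SMALL bay at the far end (60 x 120 mm, centre x +48, y 0). Either may be on the left.
There are look-alikes about, which are no part of the job. There is more than one size of the weight; the job needs the smaller.

How it is judged (in metres and radians):
At the end, for the whole second after the job is handed in: Bottle in blue small bay, timer in blue large bay, weight in yellow small bay, USB stick in yellow large bay: origin inside the bay and 0 to 6 mm above the tray's underside, z axis within 0.06 rad of vertical (top up), at rest. Vial upright, within 30 mm of its start (x of stain_bottle in the frame of blue_tray between 0.02 and 0.076 m and y of stain_bottle in the frame of blue_tray between -0.058 and 0.058 m and z of stain_bottle in the frame of blue_tray between 0 and 0.006 m and angle between each of stain_bottle, timer, weight, usb_stick's own z axis and vertical below 0.06 rad and linear speed of each of stain_bottle, timer, weight, usb_stick below 0.02 m/s and angular speed of each of stain_bottle, timer, weight, usb_stick below 0.2 rad/s and x of timer in the frame of blue_tray between -0.076 and 0.012 m and y of timer in the frame of blue_tray between -0.058 and 0.058 m and z of timer in the frame of blue_tray between 0 and 0.006 m and x of weight in the frame of yellow_tray between 0.02 and 0.076 m and y of weight in the frame of yellow_tray between -0.058 and 0.058 m and z of weight in the frame of yellow_tray between 0 and 0.006 m and x of usb_stick in the frame of yellow_tray between -0.076 and 0.012 m and y of usb_stick in the frame of yellow_tray between -0.058 and 0.058 m and z of usb_stick in the frame of yellow_tray between 0 and 0.006 m and distance of vial from where it was at the start of the episode below 0.03 m and angle between vial's own z axis and vertical below 0.15 rad); the robot touches nothing.
It fails at once if the mint-capped vial is knocked over or moved by more than 30 mm (distance of vial from where it was at the start of the episode above 0.03 m or angle between vial's own z axis and vertical above 0.5 rad).
It also fails if it takes over 104 s, if anything falls off the work surface, if the arm or the gripper's body presses on something with over 40 N, if the wrist force passes 120 N, or if a joint passes its speed limit or range.

### The arm

A 6-joint arm with a two-finger parallel gripper is mounted at the origin on a cart in front of the work surface, level with it; the furniture and walls round the work are solid. World frame = base frame: x ahead of the robot, y to its left, z up, the work surface at z = 0. Lengths are in mm, angles in rad, forces in N, time in s.
With the tool pointing down it reaches from about 300 to 775 mm from the base axis. Payload 14.6 kg.
Tool frame: the origin (TCP) lies between the finger pads; the fingertips stand 22 mm ahead of it and the grasp point (between the pads) lies 3 mm ahead of it (finger_overhang is the distance from the TCP to the fingertips, in mm); z points along the fingers, y is the direction in which the jaws open and shut (so a half turn about z gives the same grasp; the last joint's range is limited). The gripper opens to 94 mm and grips with 3 to 60 N. Pads are 16 mm wide; open, the fingers measure 119 mm over their backs; the gripper's body (75 mm by 177 mm) begins 78 mm behind the grasp point.
Start: joints at [-1.355, 0.3, 1.521, -0, 1.321, -0.067], TCP at [153.468, -528.145, 227.446] pointing down, gripper open.
Joint ranges: [-3.03, 3.03], [-0.79, 2.21], [0.23, 2.52], [-1.04, 4.18], [0, 3.07], [-2.55, 2.55]. Speed limits (rad/s): [2.22, 2.22, 2.57, 3.14, 3.14, 3.14].

### API

Orientations are given as [roll, pitch, yaw] about the fixed x, y, z axes, in that order (R = Rz(yaw) Ry(pitch) Rx(roll)).
In Python, from cell import * gives the robot as it stands.
- The arm moves only by the tool jog_arm, never from a script. Its argument "increments" is a list of rows, each a list of 7 numbers: the shift along the tool's x, y, z in cm, then the turn, a rotation vector about the tool's x, y, z in degrees, then the finger opening in cm, from 0 to 9.4. In form: [[x, y, z, wx, wy, wz, grip], ...]. A call has 1 to 20 rows; each row shifts and turns the commanded pose from where the row before left it, along the tool's axes as they then stand; what a row does not reach is not made up. A row lasts 1/8 s, in which the tool goes at most 62.5 mm and 10.7 degrees, less where a joint would pass 70% of its speed; a pose out of reach is approached as far as the arm can. A call is refused whole if a number of a shift passes 6.25 or a number of a turn 10.7, either way. A call with a gripper value outside its range is refused whole. The fingers move at their own pace and stop on an object; "squeeze" is the grip in N (left out, the last holds). Time passes only in rows, so rows that do not move let the fingers close. It gives the time, the measured TCP pose, the force and the opening at its end, in the units of the state.
- read_state(): the state, without advancing time (a new reading comes with each control period).
- camera(name): name is "scene" or "top"; returns a dict with "image" (480x640x3 uint8, red, green, blue), "K" (3x3 intrinsics, pixels), "rvec" (rotation vector, rad) and "tvec" (3), from world to camera coordinates, as OpenCV has them. Camera axes: x right, y down, z forward; pixel columns grow to the right and rows downward; lengths in mm; the calibration is good to about 2 mm. A picture is of the moment at which its call begins. There is no depth.
- sign_off(): hands the job in, once; it reports no verdict.
Trained networks look in a picture, given as the dict that the camera call returned (one of the last four; its "shot" number tells which), for a name from the list of things; names that differ only in an ending like _2 or _b are one class to them, and where a whole thing is asked for, a point or a joint stands for the part that bears it (a point fixed in the world has none). Each returns a list of dicts, best first, with "conf" (0 to 1); they miss things now and then, are a little off and sometimes report something else, mostly with a low value. They report only what shows in the picture. A call takes as long as a camera call. They do not tell look-alikes from the thing itself.
- recognise(picture, name): "centre" ([x, y, z] in mm, in the coordinates of the camera as it stood for that picture, good to about 4 mm: the middle of the surface that is visible of it).
- regions_of(picture, name): "mask" (480x640 bool, what is visible of it).
The state is a dict: "clock": time; "joints": joint angles; "qd": joint speeds; "effort": joint torques, N m; "eef_pos": TCP position; "eef_rot": TCP orientation; "wrist_force": force on the tool from outside, world axes, zero at the start; "moment": the same for the moment, N m; "finger_gap": finger opening in mm.
Only numpy, scipy, OpenCV 4.12 (cv2) and the standard library are available. Lean on these libraries where they do the work, as an engineer would, in place of code of your own. Each camera call takes 0.05 s, during which the arm holds its last target.

## Working session

There is one attempt and no reset: what is moved stays moved. The work goes in short steps, Python scripts to look and compute and a tool call to move; the robot and the scene stay as the last step left them, time stands still between calls to the robot, and variables do not carry over. Pictures are saved under pics/ and viewed, and the job is handed in when it is done.

Besides the shell and the picture viewer there is one more tool, called as a command line: name --pt "numbers of a row" for each row, then --argument value for the rest. jog_arm: Moves the arm, as the interface text tells. Its arguments: {"type":"object","properties":{"increments":{"type":"array"},"squeeze":{"type":"number"}},"required":["increments"]}

```bash
mkdir -p pics; ls; python3 - <<'E'
from cell import *
import cv2
for n in ("scene","top"):
    c=camera(n); cv2.imwrite(f"pics/{n}0.png",c["image"][:,:,::-1]); print(n,c["K"],c["rvec"],c["tvec"],c.get("shot"))
print(read_state())
E
```

```text
pics
scene [[534.71539602   0.         322.77049109]
 [  0.         534.71539602 232.50793619]
 [  0.           0.           1.        ]] [ 0.68421253 -2.39834856  1.43983198] [452.71415714 155.65627698 678.64465462] 1
top [[619.93406873   0.         314.31220342]
 [  0.         619.93406873 249.54874489]
 [  0.           0.           1.        ]] [ 2.11883128 -2.15458109  0.14863176] [ 55.61399996 500.53077374 882.06929607] 2
{'clock': 0.1, 'joints': array([-1.35461095e+00,  3.00399083e-01,  1.52149161e+00,  5.32268568e-06,
        1.32071188e+00, -6.66198564e-02]), 'qd': array([-0.00030365, -0.00118366, -0.00210767, -0.0005904 ,  0.00097491,
       -0.0012557 ]), 'effort': array([ 1.60137799e-03, -5.32643044e+01, -3.53283906e+01,  7.09547242e-02,
        2.34884291e-02, -5.12893621e-05]), 'eef_pos': array([ 153.42158311, -527.95453982,  226.96367378]), 'eef_rot': array([-3.14058532e+00, -7.23752613e-05,  2.82803872e-01]), 'wrist_force': array([-0.48216423, -0.70741485, -0.45788533]), 'moment': array([ 0.01892071, -0.00634828,  0.01542802]), 'finger_gap': 93.98910759795987}
```

View pics/scene0.png

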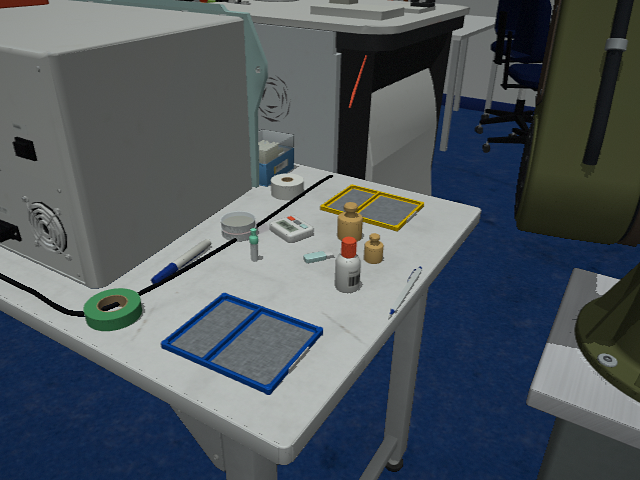

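View pics/top0.png

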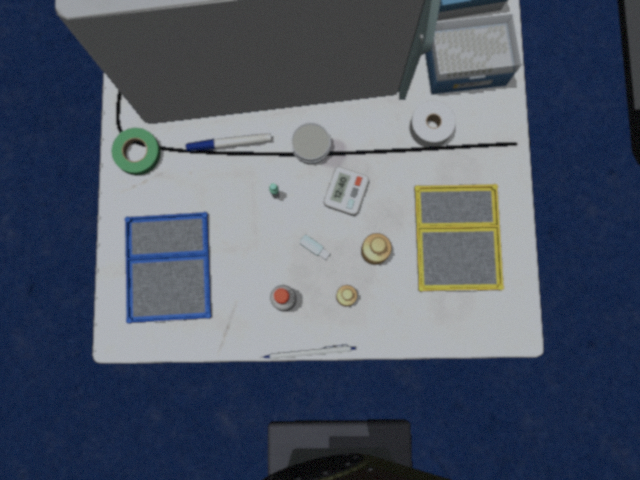

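The top view shows the blue tray at (168,267) and the yellow tray at (458,238). The small bays are at the far end of each.

Possible confusions, by top-view pixel:
- **Weight:** the brass weights are at (346,295), small, and (376,248), large. I want the small one.
- **Bottle:** the only red cap is at (283,297).
- **Timer:** the only one is at (346,191).
- **USB stick:** (315,247).
- **Vial:** (275,190), not to be touched.

Next I'll measure these and check them in a crop.

```bash
cat > h.py <<'E'
from cell import *
import numpy as np, cv2
def cam(c):
    R,_=cv2.Rodrigues(np.array(c["rvec"],float)); t=np.array(c["tvec"],float).reshape(3)
    return np.array(c["K"]),R,t
def p2w(c,uv,z):
    K,R,t=cam(c); d=R.T@np.linalg.inv(K)@np.array([uv[0],uv[1],1.]); o=-R.T@t
    return o+d*(z-o[2])/d[2]
def proj(c,X):
    K,R,t=cam(c); return cv2.projectPoints(np.array(X,float).reshape(-1,1,3),np.array(c["rvec"],float),t,K,None)[0].reshape(-1,2)
def c2w(c,p):
    K,R,t=cam(c); return R.T@(np.array(p)-t)
def maskpoly(c,m,z):
    cs,_=cv2.findContours(m.astype(np.uint8),cv2.RETR_EXTERNAL,cv2.CHAIN_APPROX_NONE)
    k=max(cs,key=cv2.contourArea).reshape(-1,2)
    return np.array([p2w(c,q,z)[:2] for q in k],np.float32)
E
python3 - <<'E'
from h import *
S={n:camera(n) for n in("scene","top")}
print("campos",[(-cam(c)[1].T@cam(c)[2]).round() for c in S.values()])
H=dict(stain_bottle=82,timer=16,weight=45,usb_stick=8,vial=57,blue_tray=9,yellow_tray=9)
for n,c in S.items():
  for k,h in H.items():
    for r in recognise(c,k)[:3]:
        print(n,k,round(r["conf"],2),"rec",c2w(c,r["centre"]).round(0))
    for r in regions_of(c,k)[:3]:
        m=r["mask"]; 
        if m.sum()<10: continue
        P=maskpoly(c,m,h); rect=cv2.minAreaRect(P); ys,xs=np.nonzero(m)
        print("   mask",round(r["conf"],2),m.sum(),(xs.mean().round(),ys.mean().round()),"rect",np.round(rect[0],1),np.round(rect[1],1),round(rect[2],1))
im=S["top"]["image"]; cv2.imwrite("pics/crop1.png",cv2.resize(im[160:330,240:420],None,fx=4,fy=3.5,interpolation=cv2.INTER_CUBIC)[:,:,::-1])
im=S["scene"]["image"]; cv2.imwrite("pics/crop2.png",cv2.resize(im[180:310,210:430],None,fx=3.6,fy=3.6,interpolation=cv2.INTER_CUBIC)[:,:,::-1])
E
```

```text
campos [array([123., 687., 451.]), array([362.,  37., 948.])]
scene stain_bottle 0.58 rec [429. 101.  38.]
   mask 0.72 1183 (np.float64(347.0), np.float64(267.0)) rect [401.7 150.8] [ 33.2 138.9] 28.9
scene timer 0.71 rec [593.   3.  16.]
   mask 0.64 801 (np.float64(290.0), np.float64(228.0)) rect [590.5   8.6] [67.1 85.7] 67.7
scene weight 0.95 rec [492. -38.  35.]
scene weight 0.86 rec [432.   8.  18.]
scene weight 0.45 rec [590. 106.  28.]
   mask 0.89 450 (np.float64(373.0), np.float64(250.0)) rect [417.3  39.1] [27.6 89.4] 25.7
   mask 0.58 780 (np.float64(349.0), np.float64(222.0)) rect [492.4 -24.2] [ 42.4 141.4] 29.9
scene usb_stick 0.68 rec [511.  54.   7.]
   mask 0.51 219 (np.float64(317.0), np.float64(256.0)) rect [507.2  52.8] [47.9 26.6] 59.0
   mask 0.77 223 (np.float64(253.0), np.float64(245.0)) rect [563.3 145.9] [12.  96.6] 38.1
scene blue_tray 0.92 rec [480. 282.   3.]
   mask 0.78 9160 (np.float64(244.0), np.float64(342.0)) rect [480.8 276.6] [168.9 135.4] 2.4
scene yellow_tray 0.71 rec [ 508. -179.    0.]
   mask 0.57 2551 (np.float64(375.0), np.float64(206.0))
[... 491 characters left out ...]
loat64(346.0), np.float64(295.0)) rect [431.9   2.1] [29.8 30. ] 43.7
top usb_stick 0.64 rec [509.  49.   8.]
top usb_stick 0.55 rec [484. 275.   6.]
   mask 0.62 363 (np.float64(314.0), np.float64(246.0)) rect [510.1  47. ] [50.8 19.1] 53.8
   mask 0.58 108 (np.float64(274.0), np.float64(191.0)) rect [599.9 108. ] [22.9 13.3] 25.6
   mask 0.63 123 (np.float64(274.0), np.float64(191.0)) rect [587.7 105.2] [23.8 13.6] 10.6
top blue_tray 0.7 rec [485. 272.   5.]
   mask 0.75 8944 (np.float64(167.0), np.float64(268.0)) rect [483.4 272.9] [165.6 129.6] 2.3
top yellow_tray 0.71 rec [ 526. -175.    6.]
   mask 0.58 8943 (np.float64(458.0), np.float64(238.0)) rect [ 521.5 -173. ] [129.2 165.7] 89.9
```

View pics/crop1.png

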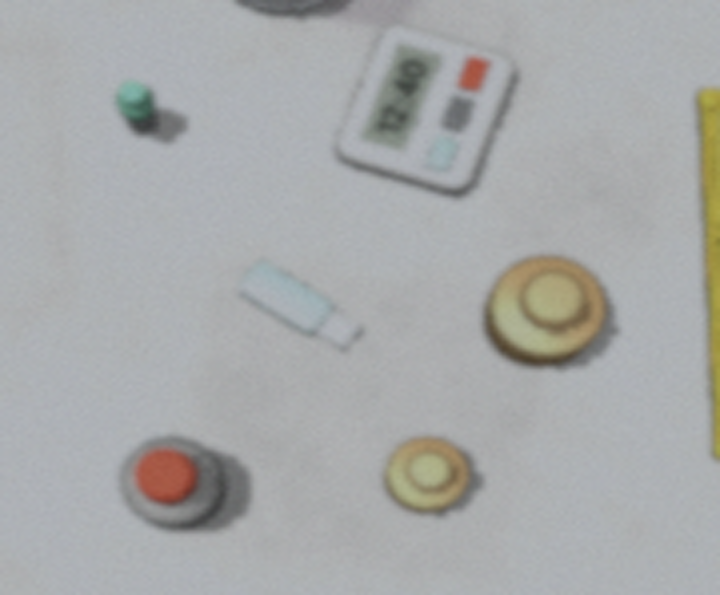

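View pics/crop2.png

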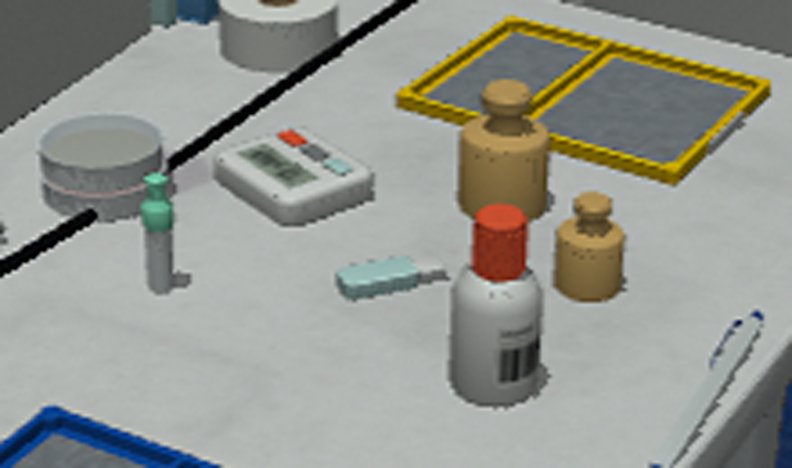

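The crops confirm the choice. The small weight is clearly smaller than the one beside it, and there is only one red-capped bottle and one timer. Next I'll refine the positions.

```bash
python3 - <<'E'
from h import *
c=camera("top"); s=camera("scene")
r=lambda a:np.round(a,1)
print("bottle",p2w(c,(281.5,295.7),82),"weight",p2w(c,(347.5,294.3),45),"vial",p2w(c,(273.7,187.7),57))
# project candidates into both, to check
import itertools
im=s["image"].copy(); it=c["image"].copy()
def cyl(x,y,rad,z): 
    a=np.linspace(0,2*np.pi,40); return np.c_[x+rad*np.cos(a),y+rad*np.sin(a),0*a+z]
def box(x,y,a,b,yaw,z):
    q=np.array([[-a,-b],[a,-b],[a,b],[-a,b],[-a,-b]])/2; t=np.radians(yaw); Rm=np.array([[np.cos(t),-np.sin(t)],[np.sin(t),np.cos(t)]])
    q=q@Rm.T; return np.c_[q+[x,y],np.full(5,z)]
b=p2w(c,(281.5,295.7),82); w=p2w(c,(347.5,294.3),45)
L=[cyl(b[0],b[1],18.5,0),cyl(b[0],b[1],18.5,45),cyl(w[0],w[1],15.5,0),cyl(w[0],w[1],8,45),cyl(w[0],w[1],15.5,32),
 box(596,-2.6,56,66,69.8,16),box(510.1,47,17,50,-36.2,8),box(483.4,272.9,164,128,2.3,9),box(521.5,-173,164,128,0,9)]
for X in L:
  for g,cc in((im,s),(it,c)):
    cv2.polylines(g,[np.round(proj(cc,X)*16).astype(np.int32)],False,(255,0,255),1,cv2.LINE_AA,4)
cv2.imwrite("pics/ov_s.png",cv2.resize(im[170:400,140:440],None,fx=2.6,fy=2.6)[:,:,::-1])
cv2.imwrite("pics/ov_t.png",cv2.resize(it[150:340,110:510],None,fx=2,fy=2)[:,:,::-1])
for uv in ((97,283),(250,185)): print("box",p2w(s,uv,0))
E
```

```text
bottle [430.25008816  93.6437529   82.        ] weight [ 4.33578364e+02 -1.53349441e-01  4.50000000e+01] vial [592.08029785 105.59592324  57.        ]
box [749.31794214 287.20701027   0.        ]
box [ 788.07150309 -129.59638684    0.        ]
```

View pics/ov_s.png

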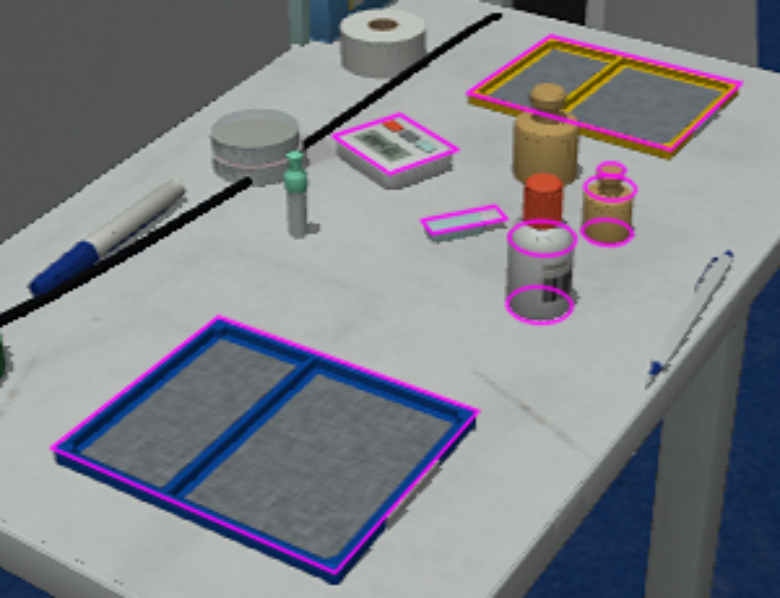

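View pics/ov_t.png

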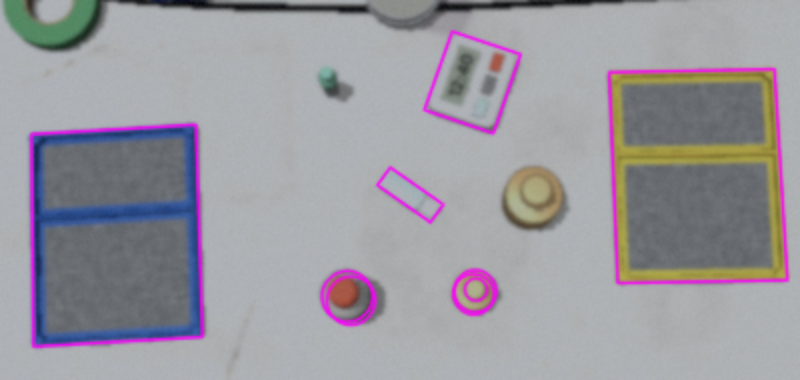

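jog_arm --pt "0 0 0 0 0 8.1 6" --pt "0 0 0 0 0 8.1 6" --pt "2.5 -3.9 0 0 0 0 6" --pt "2.5 -3.9 0 0 0 0 6" --pt "2.5 -3.9 0 0 0 0 6" --pt "2.5 -3.9 0 0 0 0 6" --pt "2.5 -3.9 0 0 0 0 6" --pt "2.5 -3.9 0 0 0 0 6" --pt "2.5 -3.9 0 0 0 0 6" --pt "2.5 -3.9 0 0 0 0 6" --pt "2.0 -3.9 0 0 0 0 6" --pt "2.0 -3.9 0 0 0 0 6" --pt "2.0 -3.9 0 0 0 0 6" --pt "1.8 -3.9 0 0 0 0 6" --pt "0 -3.9 0 0 0 0 6" --pt "0 -3.9 0 0 0 0 6" --pt "0 -3.9 0 0 0 0 6" --pt "0 -3.6 0 0 0 0 6" --pt "0 0 0 0 0 0 6" --squeeze 20

```text
clock: 4.08
eef_pos: [431.2, 94.4, 227.5]
eef_rot: [-3.141, -0.0, 0.003]
wrist_force: [-0.2, -1.3, -0.7]
finger_gap: 60.2
```

jog_arm --pt "0 0 4 0 0 0 6" --pt "0 0 4 0 0 0 6" --pt "0 0 4 0 0 0 6" --pt "0 0 3 0 0 0 6" --pt "0 0 2 0 0 0 6" --pt "0 0 1.5 0 0 0 6" --pt "0 0 0.9 0 0 0 6" --pt "0 0 0 0 0 0 6" --pt "0 0 0 0 0 0 4.2" --pt "0 0 0 0 0 0 3.2" --pt "0 0 0 0 0 0 3.0" --pt "0 0 0 0 0 0 3.0" --pt "0 0 0 0 0 0 3.0" --pt "0 0 0 0 0 0 3.0" --squeeze 20

```text
clock: 5.82
eef_pos: [431.7, 92.9, 33.8]
eef_rot: [-3.141, -0.001, 0.0]
wrist_force: [-1.0, 0.1, 6.3]
finger_gap: 36.5
```

jog_arm --pt "0 0 -1.5 0 0 0 3" --pt "0 0 -3 0 0 0 3" --pt "0 0 -3.5 0 0 0 3" --pt "0 0 -3 0 0 0 3" --pt "0.5 -1.0 -1 0 0 0 3" --pt "1.5 -2.7 0 0 0 0 3" --pt "1.5 -2.7 0 0 0 0 3" --pt "1.5 -2.7 0 0 0 0 3" --pt "1.5 -2.7 0 0 0 0 3" --pt "1.5 -2.7 0 0 0 0 3" --pt "1.5 -2.7 0 0 0 0 3" --pt "0.5 -1.0 0 0 0 0 3" --pt "0 0 2 0 0 0 3" --pt "0 0 3 0 0 0 3" --pt "0 0 3 0 0 0 3" --pt "0 0 2 0 0 0 3" --pt "0 0 1 0 0 0 3" --pt "0 0 0 0 0 0 3"

```text
clock: 8.07
eef_pos: [531.4, 274.9, 43.3]
eef_rot: [3.141, 0.0, 0.0]
wrist_force: [-0.2, -0.1, -0.9]
finger_gap: 36.7
```

jog_arm --pt "0 0 0.35 0 0 0 3" --pt "0 0 0.2 0 0 0 3" --pt "0 0 0.08 0 0 0 3" --pt "0 0 0 0 0 0 3"

```text
clock: 8.57
eef_pos: [531.4, 274.9, 37.3]
eef_rot: [-3.142, -0.0, 0.0]
wrist_force: [0.1, -0.6, -1.7]
finger_gap: 36.8
```

jog_arm --pt "0 0 0.05 0 0 0 3" --pt "0 0 0 0 0 0 3.9" --pt "0 0 0 0 0 0 4.5" --pt "0 0 0 0 0 0 5.5" --pt "0 0 0 0 0 0 5.5" --pt "0 0 -2 0 0 0 5.5" --pt "0 0 -3 0 0 0 5.5" --pt "0 0 -4 0 0 0 5.5" --pt "0 0 -3 0 0 0 5.5" --pt "-1.4 3.9 0 0 0 0 5.5" --pt "-1.4 3.9 0 0 0 0 5.5" --pt "-1.4 3.9 0 0 0 0 5.5" --pt "-1.4 3.9 0 0 0 0 5.5" --pt "-1.4 3.9 0 0 0 0 5.5" --pt "-1.4 4.0 0 0 0 0 5.5" --pt "-1.4 4.0 0 0 0 0 5.5" --pt "0 0 0 0 0 0 5.5"

```text
clock: 10.7
eef_pos: [433.1, -1.8, 158.1]
eef_rot: [3.141, -0.002, -0.003]
wrist_force: [0.5, -0.2, -0.3]
finger_gap: 55.0
```

```bash
python3 - <<'E'
from h import *
s=camera("scene");cv2.imwrite("pics/s1.png",s["image"][:,:,::-1]); print(read_state()["eef_pos"])
E
```

```text
[433.60693831  -0.77287172 157.94314318]
```

View pics/s1.png

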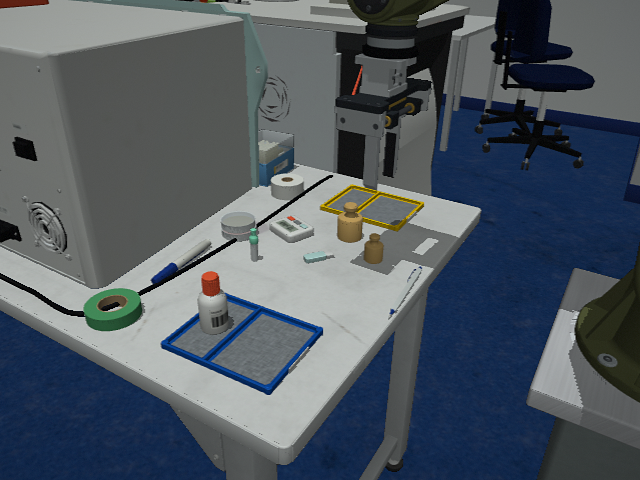

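The bottle stands in the blue small bay at about (212,305). Next is the small weight.

jog_arm --pt "0 0 3 0 0 0 5.5" --pt "0 0 4 0 0 0 5.5" --pt "0 0 3 0 0 0 5.5" --pt "0 0 2 0 0 0 5.5" --pt "0 0 1.0 0 0 0 5.5" --pt "0 0 0 0 0 0 5.5" --pt "0 0 0 0 0 0 3.8" --pt "0 0 0 0 0 0 3.0" --pt "0 0 0 0 0 0 2.5" --pt "0 0 0 0 0 0 2.5" --pt "0 0 0 0 0 0 2.5" --pt "0 0 0 0 0 0 2.5" --squeeze 25

```text
clock: 12.25
eef_pos: [433.7, -0.2, 27.1]
eef_rot: [3.141, -0.001, -0.0]
wrist_force: [-0.8, -0.0, 6.7]
finger_gap: 29.6
```

jog_arm --pt "0 0 -1.5 0 0 0 2.5" --pt "0 0 -3 0 0 0 2.5" --pt "0 0 -3.5 0 0 0 2.5" --pt "0 0 -3 0 0 0 2.5" --pt "0 0 -1 0 0 0 2.5" --pt "0.8 1.0 0 0 0 0 2.5" --pt "2.0 2.55 0 0 0 0 2.5" --pt "2.0 2.55 0 0 0 0 2.5" --pt "2.0 2.55 0 0 0 0 2.5" --pt "2.0 2.55 0 0 0 0 2.5" --pt "2.0 2.55 0 0 0 0 2.5" --pt "2.0 2.55 0 0 0 0 2.5" --pt "0.8 1.0 0 0 0 0 2.5" --pt "0 0 2 0 0 0 2.5" --pt "0 0 3 0 0 0 2.5" --pt "0 0 3 0 0 0 2.5" --pt "0 0 2 0 0 0 2.5" --pt "0 0 1 0 0 0 2.5" --pt "0 0 0 0 0 0 2.5"

```text
clock: 14.62
eef_pos: [569.4, -173.1, 36.4]
eef_rot: [-3.141, 0.001, 0.0]
wrist_force: [-0.3, 0.3, -2.4]
finger_gap: 29.6
```

jog_arm --pt "0 0 0.35 0 0 0 2.5" --pt "0 0 0.2 0 0 0 2.5" --pt "0 0 0.05 0 0 0 2.5" --pt "0 0 0 0 0 0 2.5"

```text
clock: 15.12
eef_pos: [569.5, -173.1, 30.8]
eef_rot: [3.142, -0.0, 0.0]
wrist_force: [-0.9, -0.7, -2.6]
finger_gap: 29.3
```

jog_arm --pt "0 0 0.06 0 0 0 2.5" --pt "0 0 0 0 0 0 3.3" --pt "0 0 0 0 0 0 4.0" --pt "0 0 0 0 0 0 5.0" --pt "0 0 0 0 0 0 5.0" --pt "0 0 -2 0 0 0 5.0" --pt "0 0 -4 0 0 0 5.0" --pt "0 0 -4 0 0 0 5.0" --pt "0 0 -2 0 0 0 4.0" --pt "-1.0 -3.7 0 0 0 -9 4" --pt "0 0 0 0 0 0 4"

```text
clock: 16.5
eef_pos: [559.4, -134.7, 151.8]
eef_rot: [3.141, -0.001, 0.16]
wrist_force: [0.4, 0.2, 0.2]
finger_gap: 40.0
```

jog_arm --pt "0 0 0 0 0 -9 4" --pt "0 0 0 0 0 -9 4" --pt "0 0 0 0 0 -9 4" --pt "0 0 0 0 0 -9 4" --pt "0 0 0 0 0 -9 4" --pt "0 0 0 0 0 0 4" --pt "1.8 -2.1 0 0 0 0 4" --pt "2.0 -2.5 0 0 0 0 4" --pt "2.0 -2.5 0 0 0 0 4" --pt "2.0 -2.5 0 0 0 0 4" --pt "2.0 -2.5 0 0 0 0 4" --pt "2.0 -2.5 0 0 0 0 4" --pt "0 0 0 0 0 0 4"

```text
clock: 18.12
eef_pos: [510.6, 46.3, 150.6]
eef_rot: [3.141, -0.0, 0.94]
wrist_force: [0.4, -1.6, -0.3]
finger_gap: 39.7
```

```bash
python3 - <<'E'
from h import *
s=camera("scene");cv2.imwrite("pics/s2.png",s["image"][:,:,::-1]); z=read_state();print(z["eef_pos"],z["eef_rot"])
E
```

```text
[510.88483965  45.34362239 150.52459694] [ 3.14102457e+00 -3.03495251e-04  9.40188261e-01]
```

View pics/s2.png

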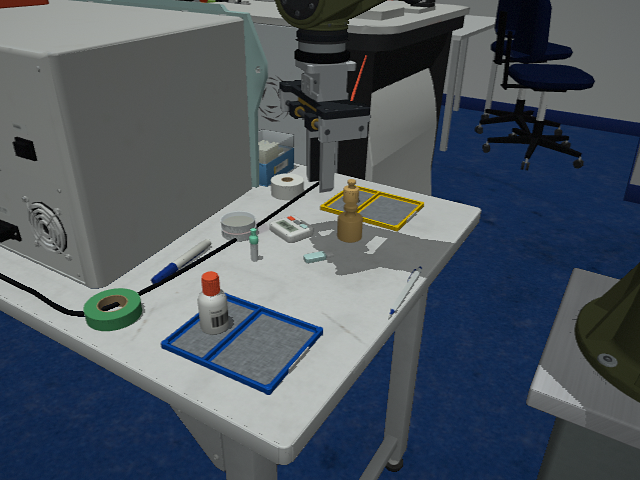

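jog_arm --pt "0 0 3 0 0 0 4" --pt "0 0 4 0 0 0 4" --pt "0 0 3 0 0 0 4" --pt "0 0 1.5 0 0 0 4" --pt "0 0 0.7 0 0 0 4" --pt "0 0 0.35 0 0 0 4" --pt "0 0 0 0 0 0 4" --pt "0 0 0 0 0 0 2.5" --pt "0 0 0 0 0 0 1.7" --pt "0 0 0 0 0 0 1.2" --pt "0 0 0 0 0 0 1.2" --pt "0 0 0 0 0 0 1.2" --pt "0 0 0 0 0 0 1.2" --squeeze 15

```text
clock: 19.8
eef_pos: [510.8, 45.2, 24.8]
eef_rot: [3.141, -0.0, 0.942]
wrist_force: [-1.3, 0.5, 4.9]
finger_gap: 16.6
```

jog_arm --pt "0 0 -1.5 0 0 0 1.2" --pt "0 0 -3 0 0 0 1.2" --pt "0 0 -3.5 0 0 0 1.2" --pt "0 0 -3 0 0 0 1.2" --pt "0 0 -1 0 0 0 1.2" --pt "-1.2 0.7 0 0 0 0 1.2" --pt "-2.7 1.6 0 0 0 0 1.2" --pt "-2.8 1.65 0 0 0 0 1.2" --pt "-2.8 1.65 0 0 0 0 1.2" --pt "-2.8 1.65 0 0 0 0 1.2" --pt "-2.8 1.65 0 0 0 0 1.2" --pt "-2.6 1.55 0 0 0 0 1.2" --pt "-1.2 0.7 0 0 0 0 1.2" --pt "0 0 2 0 0 0 1.2" --pt "0 0 3.5 0 0 0 1.2" --pt "0 0 3 0 0 0 1.2" --pt "0 0 2 0 0 0 1.2" --pt "0 0 0.7 0 0 0 1.2" --pt "0 0 0 0 0 0 1.2"

```text
clock: 22.18
eef_pos: [489.6, -173.1, 32.3]
eef_rot: [-3.141, 0.0, 0.943]
wrist_force: [0.1, -0.5, -0.5]
finger_gap: 16.5
```

jog_arm --pt "0 0 0.35 0 0 0 1.2" --pt "0 0 0.13 0 0 0 1.2" --pt "0 0 0 0 0 0 1.9" --pt "0 0 0 0 0 0 2.6" --pt "0 0 0 0 0 0 4" --pt "0 0 -2 0 0 0 4" --pt "0 0 -4 0 0 0 4.5" --pt "0 0 -4 0 0 0 5" --pt "0 0 -2 0 0 10.6 6" --pt "0 0 0 0 0 10.6 7.4" --pt "0 0 0 0 0 10.6 7.4" --pt "0 0 0 0 0 10.6 7.4" --pt "0 0 0 0 0 10.6 7.4" --pt "0 0 0 0 0 10.6 7.4" --pt "0 0 0 0 0 10.6 7.4" --pt "0 0 0 0 0 0 7.4"

```text
clock: 24.18
eef_pos: [489.8, -173.3, 147.8]
eef_rot: [-3.142, -0.0, -0.351]
wrist_force: [0.0, 0.8, -0.0]
finger_gap: 74.4
```

jog_arm --pt "0.3 -1.3 0 0 0 0 7.4" --pt "0.7 -3.2 0 0 0 0 7.4" --pt "0.7 -3.3 0 0 0 0 7.4" --pt "0.7 -3.3 0 0 0 0 7.4" --pt "0.7 -3.3 0 0 0 0 7.4" --pt "0.7 -3.3 0 0 0 0 7.4" --pt "0.3 -2.0 0 0 0 0 7.4" --pt "0 0 0 0 0 0 7.4" --pt "0 0 0 0 0 0 7.4"

```text
clock: 25.3
eef_pos: [595.9, -3.2, 147.7]
eef_rot: [3.141, 0.0, -0.352]
wrist_force: [-0.6, -0.2, 0.3]
finger_gap: 74.0
```

```bash
python3 - <<'E'
from h import *
s=camera("scene");cv2.imwrite("pics/s3.png",s["image"][:,:,::-1]); z=read_state();print(z["eef_pos"],z["eef_rot"],z["joints"])
cv2.imwrite("pics/t3.png",camera("top")["image"][:,:,::-1])
E
```

```text
[595.95500274  -3.41431202 147.79998282] [ 3.14144610e+00  6.77148032e-05 -3.52913052e-01] [-6.71299799e-02  4.73868952e-01  1.47256885e+00 -1.30628064e-04
  1.19526114e+00  1.85662731e+00]
```

View pics/s3.png

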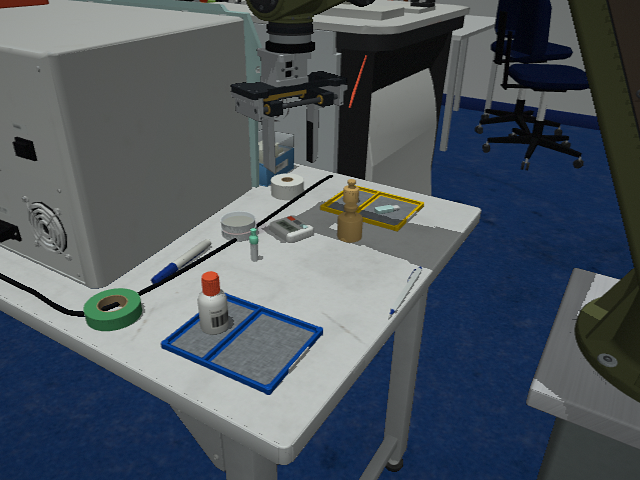

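View pics/t3.png

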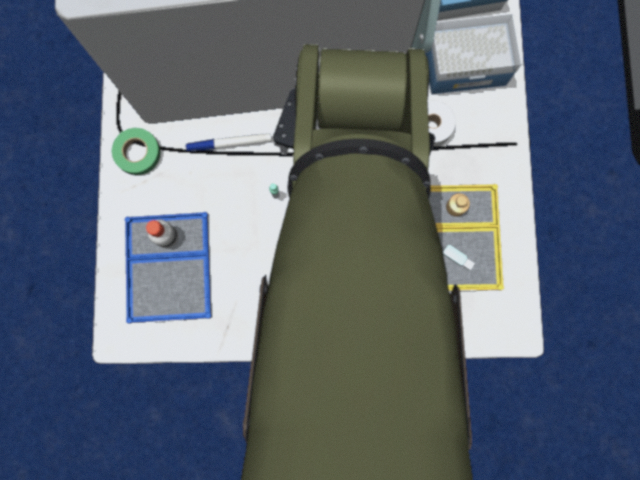

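The USB stick lies in the yellow large bay at top pixel (458,257), and the weight stands in the small bay at (459,204). The bottle is in the blue small bay and the vial is untouched. Next is the timer.

jog_arm --pt "0 0 3 0 0 0 7.4" --pt "0 0 4 0 0 0 7.4" --pt "0 0 3 0 0 0 7.4" --pt "0 0 1.3 0 0 0 7.4" --pt "0 0 0.6 0 0 0 7.4" --pt "0 0 0.3 0 0 0 7.4" --pt "0 0 0 0 0 0 7.4" --pt "0 0 0 0 0 0 6.4" --pt "0 0 0 0 0 0 5.7" --pt "0 0 0 0 0 0 5.2" --pt "0 0 0 0 0 0 5.2" --pt "0 0 0 0 0 0 5.2" --pt "0 0 0 0 0 0 5.2" --squeeze 20

```text
clock: 27.02
eef_pos: [596.4, -2.6, 26.0]
eef_rot: [-3.141, -0.0, -0.352]
wrist_force: [-1.5, -1.0, 4.7]
finger_gap: 56.0
```

jog_arm --pt "0 0 -1.5 0 0 0 5.2" --pt "0 0 -3 0 0 0 5.2" --pt "0 0 -3.5 0 0 0 5.2" --pt "0 0 -3 0 0 0 5.2" --pt "0 0 -1 0 0 -4.4 5.2" --pt "0 0 0 0 0 -9 5.2" --pt "0 0 0 0 0 -9 5.2" --pt "-0.6 -1.2 0 0 0 0 5.2" --pt "-1.5 -3.1 0 0 0 0 5.2" --pt "-1.6 -3.4 0 0 0 0 5.2" --pt "-1.6 -3.4 0 0 0 0 5.2" --pt "-1.6 -3.4 0 0 0 0 5.2" --pt "-1.6 -3.4 0 0 0 0 5.2" --pt "-1.6 -3.4 0 0 0 0 5.2" --pt "-1.6 -3.2 0 0 0 0 5.2" --pt "-1.2 -2.4 0 0 0 0 5.2" --pt "-0.5 -1.0 0 0 0 0 5.2" --pt "0 0 0 0 0 0 5.2"

```text
clock: 29.28
eef_pos: [451.4, 271.3, 145.9]
eef_rot: [3.142, -0.0, 0.038]
wrist_force: [0.6, -0.2, -0.4]
finger_gap: 55.7
```

jog_arm --pt "0 0 2 0 0 0 5.2" --pt "0 0 3.5 0 0 0 5.2" --pt "0 0 3 0 0 0 5.2" --pt "0 0 2 0 0 0 5.2" --pt "0 0 0.7 0 0 0 5.2" --pt "0 0 0.3 0 0 0 5.2" --pt "0 0 0.15 0 0 0 5.2" --pt "0 0 0 0 0 0 5.2"

```text
clock: 30.28
eef_pos: [451.9, 271.2, 29.8]
eef_rot: [-3.141, -0.001, 0.038]
wrist_force: [-0.2, 0.8, -0.8]
finger_gap: 55.9
```

Release, rise, and move clear toward the middle for a check.

jog_arm --pt "0 0 0.04 0 0 0 5.2" --pt "0 0 0 0 0 0 5.9" --pt "0 0 0 0 0 0 6.5" --pt "0 0 0 0 0 0 7" --pt "0 0 0 0 0 0 7" --pt "0 0 -2 0 0 0 7" --pt "0 0 -4 0 0 0 7" --pt "0 0 -4 0 0 0 7" --pt "0 0 -4 0 0 0 7" --pt "-0.5 4 -3 0 0 0 7" --pt "-0.5 4 0 0 0 0 7" --pt "-0.5 4 0 0 0 0 7" --pt "-0.5 4 0 0 0 0 7" --pt "-0.5 4 0 0 0 0 7" --pt "-0.5 4 0 0 0 0 7" --pt "0 3 0 0 0 0 7" --pt "0 0 0 0 0 0 7"

```text
clock: 32.4
eef_pos: [432.1, -1.1, 198.9]
eef_rot: [3.142, -0.0, 0.036]
wrist_force: [-0.2, -0.7, -0.7]
finger_gap: 70.0
```

```bash
python3 - <<'E'
from h import *
s=camera("scene");t=camera("top");cv2.imwrite("pics/s4.png",s["image"][:,:,::-1]); cv2.imwrite("pics/t4.png",t["image"][:,:,::-1]); print(read_state()["eef_pos"])
def loc(p,o,yaw):
    d=np.array(p[:2])-o; a=np.radians(yaw); return np.round([d[0]*np.cos(a)+d[1]*np.sin(a),-d[0]*np.sin(a)+d[1]*np.cos(a)],0)
for n,c in(("s",s),("t",t)):
  for k in("stain_bottle","timer","weight","usb_stick","vial"):
    for r in recognise(c,k)[:3]:
      p=c2w(c,r["centre"]); print(n,k,round(r["conf"],2),p.round(),"blue",loc(p,np.array([483.4,272.9]),2.3),"yel",loc(p,np.array([521.5,-173]),0))
E
```

```text
[4.32041216e+02 4.03567038e-01 1.98852115e+02]
s stain_bottle 0.75 [522. 279.  45.] blue [39.  5.] yel [  1. 452.]
s timer 0.87 [446. 279.  19.] blue [-37.   8.] yel [-76. 452.]
s weight 0.7 [492. -36.  34.] blue [  -3. -309.] yel [-29. 137.]
s weight 0.58 [ 565. -164.   23.] blue [  64. -440.] yel [44.  9.]
s usb_stick 0.66 [ 495. -162.    9.] blue [  -6. -435.] yel [-26.  11.]
s vial 0.58 [588. 108.  30.] blue [  98. -169.] yel [ 66. 281.]
t stain_bottle 0.96 [524. 274.  62.] blue [41. -1.] yel [  3. 447.]
t timer 0.79 [453. 274.  17.] blue [-30.   2.] yel [-68. 447.]
t timer 0.26 [ 567. -169.   33.] blue [  66. -444.] yel [46.  4.]
t weight 0.6 [ 568. -172.   30.] blue [  67. -447.] yel [47.  1.]
t usb_stick 0.65 [ 486. -168.   11.] blue [ -15. -441.] yel [-36.   5.]
t vial 0.62 [590. 105.  45.] blue [ 100. -172.] yel [ 69. 278.]
```

View pics/s4.png

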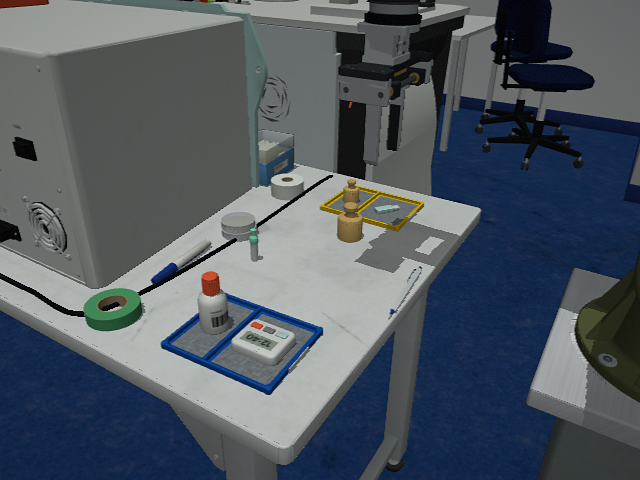

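View pics/t4.png

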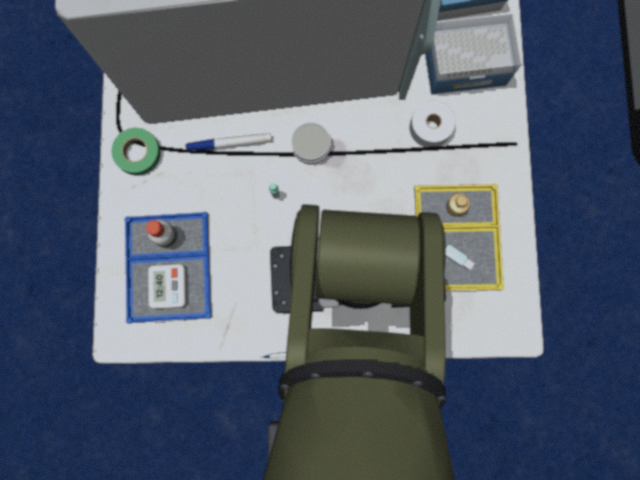

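Everything is in its bay. In the top view the bottle is at (160,234), the timer at (167,285) face up, the weight at (459,204), the USB stick at (459,257) and the vial at (275,190). The arm is clear, so I'm handing in.

```bash
python3 - <<'E'
from cell import *
print(sign_off())
E
```

```text
the job is handed in; nothing more can be done
None
```

Both kits are made up and the job was handed in at about 33 s of the 104 s allowed; sign-off gives no verdict.

- **Blue tray:** the red-capped bottle stands in the small bay, and the timer lies face up in the large bay.
- **Yellow tray:** the smaller weight stands in the small bay, and the USB stick lies flat in the large bay.
- **Vial:** it still stands within a few millimetres of where it started.

**Last checks:** pictures from both cameras put all four things near the middle of their bays, with the gripper open and clear of everything. The two views differed by about 5 to 10 mm on some positions, because each network reports the middle of whatever surface it can see. That is well inside the bay limits. The "timer" network also gave one false, low-confidence hit (0.26) on the weight. I judged that things stand upright or lie flat from the pictures and did not measure the tilt.

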